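Cam-lock the cutlery caddy to the dish rack

ROBOT

A 6-joint arm with a two-finger parallel gripper is mounted at the origin on the work surface. World frame = base frame: x ahead of the robot, y to its left, z up, the work surface at z = 0. Lengths are in m, angles in rad, forces in N, time in s.
With the tool pointing down it reaches from about 0.25 to 0.725 m from the base axis. Payload 4 kg.
Tool frame: the origin (TCP) lies midway between the tips of the shut fingers; the grasp point (between the pads) lies 19 mm behind it; z points along the fingers, y is the line along which they close (so a half turn about z gives the same grasp; the last joint's range is limited). The gripper opens to 85 mm and grips with 20 to 120 N. Pads are 22 mm wide; open, the fingers measure 114 mm over their backs; the gripper's body (76 mm by 85 mm) begins 54 mm behind the grasp point. The pads swing forward as they close: fully open they stand 13 mm farther back than shut.
Start: joints at [-1.167, 0.241, 0.005, 1.335, 0, 1.571], TCP at [0.196, -0.46, 0.231] pointing down, gripper open.
Joint ranges: [-2.72, 2.72], [-1.05, 1.87], [-1.09, 1.28], [-1.99, 2.15], [-1.42, 1.44], [-3.14, 3.14]. Speed limits (rad/s): [2.79, 2.79, 3.14, 3.14, 3.14, 3.14].

INTERFACE

Orientations are given as a unit quaternion [x, y, z, w].
In Python, from workcell import get_obs, camera, job_done, silhouettes gives the robot as it stands. The module is installed in compiled form; this text tells all that it offers.
- The arm moves only by the tool drive_tool, never from a script. Its argument "increments" is a list of rows, each a list of 3 entries, a list of its own where there are three numbers: the shift along the world's x, y, z in mm, then the turn, a rotation vector about the world's x, y, z in degrees, then the opening, from 0 (shut) to 1 (fully open). A call has 1 to 8 rows; each row shifts and turns the commanded pose from where the row before left it; what a row does not reach is not made up. A row lasts 1/12 s, in which the tool goes at most 41.7 mm and 7.16 degrees, less where a joint would pass 70% of its speed; a pose out of reach is approached as far as the arm can. A call is refused whole if a number of a shift passes 41.7 or a number of a turn 7.16, either way. A call with a gripper value outside its range is refused whole. The fingers move at their own pace and stop on an object; the grip force is fixed at half the most. Time passes only in rows, so rows that do not move let the fingers close. It gives the time, the measured TCP pose, the force, the opening and the grip force at its end, in the units of the state.
- get_obs(): the state, without advancing time (a new reading comes with each control period).
- camera(name): name is "side" or "top" or "wrist"; returns a dict with "image" (384x512x3 uint8, red, green, blue), "K" (3x3 intrinsics, pixels), "view" (4x4, takes a point from world to camera coordinates). Camera axes: x right, y down, z forward; pixel columns grow to the right and rows downward; lengths in m; the calibration is good to about 2 mm. A picture is of the moment at which its call begins. There is no depth.
- job_done(): hands the job in; it is judged then, once.
Trained networks look in a picture, given as the dict that the camera call returned (one of the last four; its "shot" number tells which), for a name from the list of things; names that differ only in an ending like _2 or _b are one class to them, and where a whole thing is asked for, a point or a joint stands for the part that bears it (a point fixed in the world has none). Each returns a list of dicts, best first, with "conf" (0 to 1); they miss things now and then, are a little off and sometimes report something else, mostly with a low value. They report only what shows in the picture. A call takes as long as a camera call. They do not tell look-alikes from the thing itself.
- silhouettes(query, picture): "region" (384x512 bool, what is visible of it) and "bbox" ([left, top, right, bottom] in pixels, round what is visible of it).
The state is a dict: "clock": time; "joint_pos": joint angles; "joint_vel": joint speeds; "tau": joint torques, N m; "eef_pos": TCP position; "tool_rot": TCP orientation; "ft_force": force on the tool from outside, world axes, zero at the start; "ft_torque": the same for the moment, N m; "grip_width": finger opening in m; "grasp_force": force on a finger pad.
Only numpy, scipy, OpenCV 4.12 (cv2) and the standard library are available. Lean on these libraries where they do the work, as an engineer would, in place of code of your own. Each camera call takes 0.05 s, during which the arm holds its last target. There are 200 camera calls.

TASK

Slide the cutlery caddy gently along its rails until it meets the rubber bumpers at the dish rack, so that its bolt stands in the open cam hook. Then swing the cam's lever clockwise, about half a turn, until the hook has drawn the bolt in and the lever has clearly firmed up; stop there, do not strain it, and let go. Leave everything else where it is.

Things in the scene. Friction and masses are not known exactly. Their poses are not given: they have to be found in the camera images.
- rack: White dish rack on its drainer tray. Origin on the counter (z=0) under the cam axis; +y points into the rack, -y along the rails to the caddy. Yaw within 20 degrees of the base frame. The tray is 10 mm thick; two rails along y (26 mm high over the counter) guide the caddy with 2 mm play either side; it slides with 1 to 4 N. The rack basket (100 mm high) begins at y = +52 mm.
- latch: Cam latch: aluminium bracket on the rack's end wall with a turning steel hook and a grey lever above. Same origin and axes as rack: on the counter under the cam's vertical turning axis.
- cam (a joint): Cam angle in rad, 0 to 4.2; grows clockwise seen from above (tightening). Starts at 0 to 0.4 with the hook's mouth open to the caddy; keep it below 0.8 while the pin goes in. It takes up the bolt's slack at 1.8 to 3.6 and is tight 0.2 to 0.5 further on, about half a turn from the start. It stays where it is left, by friction.
- cam_axis (a point): Point on the cam axis, 65 mm above the counter, mid-height of the hook: a C-shaped spiral steel wall, 15 mm high, 6 mm thick. Its inner face is 35 mm from the axis at the open tip, falling 4 mm per rad to 19 mm at its root, 3.9 rad on. At cam angle 0 the tip stands 0.85 rad anticlockwise of the rack's -y; the shaft is 16 mm thick.
- lever (a point): Point on the cam's grey lever, 50 mm out from the cam axis and 127 mm above the counter. The lever is a bar 12 mm wide and 20 mm high (117 to 137 mm above the counter) reaching 71 mm from the axis, above everything else on the drainer. At cam angle 0 it points 17 degrees from the rack's -x towards its -y; it sweeps clockwise past -x, +y (over the rack) to about +x.
- caddy: Loose white cutlery caddy, open box with three compartments, 150 (x) x 90 (y) x 80 mm high, walls 5 mm, 0.25 to 0.5 kg, on the tray between the rails, axes as rack. Origin centre of its underside, 10 mm above the counter, 144 to 184 mm from the cam axis at the start. The +y face carries the bolt; the -y face is plain and free to be pushed.
- pin (a point): Upright steel pin ending the caddy's bolt, 8 mm thick, 85 mm ahead (+y) of the caddy's origin on its centre line; this point is 65 mm above the counter. The pin spans 48 to 78 mm above the counter; the 8 mm neck runs below the hook. The hook goes round behind the pin and pulls it towards the cam axis.
- tight (a point): How tight (the point itself is the cam axis at the counter): a pull of about 20 N on the bolt is right, 10 to 32 N is good, over 40 N strains it. Pushed square to the lever 50 mm from the axis, it moves with about 1 N when free and takes about 9 N at the right tightness (7 to 11 N is in bounds). Friction locks the cam, so this resistance shows only while the lever moves.
- bumpers (a point): Point on the rack, 60 mm above the counter, nominally midway between two sprung rubber bumpers (18 mm round, 15 N/mm each, 58 mm either side in x) that stop the caddy's +y face. They are set by hand: they first touch with the pin 20.0 to 27.2 mm from the cam axis. Where is not shown by this point and must be felt.
- colander: Bystander: white upturned colander, 170 mm wide, 76 mm high, lying in the dish rack; origin at the centre of its underside. Leave it alone.
- jar: Bystander: small glass jar, 34 mm wide, 50 mm high, standing on the drainer tray beside the latch; origin at the centre of its underside. Leave it alone.
- shaker: Bystander: small steel shaker, 32 mm wide, 45 mm high, standing on the drainer tray on the other side of the latch; origin at the centre of its underside. Leave it alone.
- mug: Bystander: white mug, 90 mm high; origin at the centre of its underside. Leave it alone.
- spoon: Bystander: steel spoon lying down; origin at its middle, long axis x. Leave it alone.
- bowl: Bystander: white bowl, 120 mm wide, 50 mm high; origin at the centre of its underside. Leave it alone.
Things that resemble listed ones, but are neither listed nor needed, are in the scene too. Leave any red look-alike of the caddy alone.

How it is judged:
On the way, in this order (a step that is already met when the one before it is completed fails the run):
1. the caddy is up to the bumpers: its pin stands inside the still open hook (horizontal distance between pin and latch below 0.031 m and value of joint cam below 0.9 rad), for 0.2 s.
2. the hook has caught the pin and pulls on it (value of joint cam above 1.5 rad and contact force between caddy and latch above 4 N and horizontal distance between pin and latch below 0.029 m), for 0.2 s.
At the end, for the whole second after the job is handed in: The hook has turned past 1.8 rad and holds the pin within 28 mm of the cam axis with a pull between 10 and 32 N; caddy upright on the tray (within 0.06 rad) and at rest, cam at rest (contact force between caddy and latch between 10 and 32 N and horizontal distance between pin and latch below 0.028 m and value of joint cam above 1.8 rad and velocity of joint cam between -0.05 and 0.05 rad/s and linear speed of caddy below 0.01 m/s and angle between caddy's own z axis and vertical below 0.06 rad); the robot touches nothing.
It fails at once if the bolt is strained: more than 40 N between caddy and cam latch (contact force between caddy and latch above 40 N).
It fails at once if the caddy is shoved with more than 30 N (contact force between the fingers and caddy above 30 N).
It fails at once if a bystander is moved more than 30 mm (distance of any of colander, jar, shaker, mug, spoon, bowl from where it was at the start of the episode above 0.03 m).
It also fails if it takes over 64 s, if anything falls off the work surface, if the arm or the gripper's body presses on something with over 40 N, if the wrist force passes 120 N, or if a joint passes its speed limit or range.

## Working session

There is one attempt and no reset: what is moved stays moved. The work goes in short steps, Python scripts to look and compute and a tool call to move; the robot and the scene stay as the last step left them, time stands still between calls to the robot, and variables do not carry over. Pictures are saved under pics/ and viewed, at most 10 in all, crops included, and the job is handed in when it is done.

Besides the shell and the picture viewer there is one more tool, called after ">>>" as a command line: name --argument value ..., lists and objects as JSON in quotes. drive_tool: Moves the arm, as the interface text tells. Its arguments: {"type":"object","properties":{"increments":{"type":"array"}},"required":["increments"]}

```bash
mkdir -p pics
cat > h.py <<'E'
import numpy as np,cv2
from workcell import *
def save(p,n): cv2.imwrite('pics/'+n,p['image'][:,:,::-1])
def proj(p,X):
    X=np.atleast_2d(X); c=(p['view']@np.c_[X,np.ones(len(X))].T)[:3]; u=p['K']@c; return (u[:2]/u[2]).T
def ray(p,uv,z):
    R=p['view'][:3,:3];t=p['view'][:3,3];o=-R.T@t;d=R.T@np.linalg.inv(p['K'])@np.array([uv[0],uv[1],1.]);return o+d*(z-o[2])/d[2]
E
python3 - <<'E'
from h import *
o=get_obs();print(o)
P={n:camera(n) for n in('top','side')}
ims=[]
for n,p in P.items():
    ims.append(p['image'])
    print(n,(-p['view'][:3,:3].T@p['view'][:3,3]).round(3),p['K'][0,0])
    for q in('rack','latch','lever','caddy','jar','shaker','colander','mug','bowl','spoon'):
        for s in silhouettes(q,p)[:3]:
            m=s['region'];ys,xs=np.nonzero(m);print(q,round(s['conf'],2),[int(v) for v in s['bbox']],m.sum(),xs.mean().round(1),ys.mean().round(1))
for n,p in P.items(): cv2.imwrite(f'pics/{n}0.png',cv2.resize(p['image'][:,:,::-1],(800,600)))
E
```

```text
{'clock': 0.0, 'joint_pos': array([-1.16700199e+00,  2.41421750e-01,  3.75040720e-03,  1.33517999e+00,
       -3.61525075e-05,  1.57078555e+00]), 'joint_vel': array([-1.58004875e-03, -4.97543137e-04, -1.25404244e-03,  3.20961667e-05,
       -7.37363142e-04, -1.42168512e-03]), 'tau': array([-3.65528194e-04, -3.72318256e+01,  2.52407330e+01,  1.69107638e-02,
       -2.75762142e-05, -1.07857691e-06]), 'eef_pos': array([ 0.19620477, -0.45923027,  0.23041855]), 'tool_rot': array([ 9.79686304e-01,  2.00533514e-01, -2.23747515e-04, -1.00301055e-03]), 'ft_force': array([ 1.20858904,  0.89251397, -0.75434052]), 'ft_torque': array([ 0.02877825, -0.00875184, -0.00767491]), 'grasp_force': 0.0, 'grip_width': 0.08582173278670262}
top [ 0.388 -0.077  1.144] 377.8270133955293
rack 0.96 [114, 116, 333, 257] 12275 219.2 186.1
latch 0.7 [223, 175, 258, 210] 605 239.8 190.7
lever 0.79 [231, 179, 263, 213] 336 243.1 191.5
caddy 0.74 [273, 179, 328, 245] 2024 302.2 210.8
caddy 0.61 [280, 82, 329, 144] 1925 310.2 116.7
jar 0.23 [354, 158, 396, 188] 895 378.3 173.6
shaker 0.24 [150, 138, 199, 191] 2420 175.
[... 212 characters left out ...]
348, 356] 14681 207.8 262.6
latch 0.97 [233, 199, 268, 242] 746 249.5 221.2
lever 0.75 [236, 202, 264, 233] 514 249.7 218.0
caddy 0.89 [194, 126, 252, 182] 2143 222.7 153.9
caddy 0.88 [271, 163, 332, 230] 2566 299.8 196.3
caddy 0.45 [237, 201, 266, 236] 435 250.2 217.0
jar 0.8 [261, 240, 276, 265] 221 273.0 254.3
shaker 0.69 [228, 196, 238, 211] 198 233.4 204.0
shaker 0.31 [94, 180, 350, 356] 14922 207.9 262.6
colander 0.71 [129, 240, 202, 308] 3719 164.9 272.3
mug 0.75 [286, 121, 318, 158] 802 306.0 139.6
mug 0.45 [236, 198, 267, 232] 560 249.8 218.0
bowl 0.74 [338, 138, 377, 170] 914 357.4 153.2
spoon 0.71 [373, 161, 414, 208] 437 394.7 187.2
spoon 0.43 [265, 246, 279, 267] 266 272.6 254.6
```

View pics/top0.png

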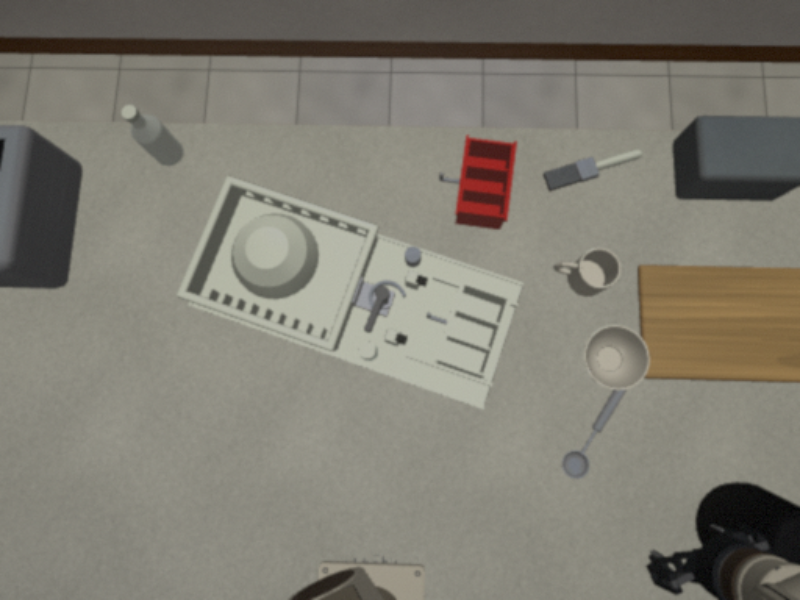

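View pics/side0.png

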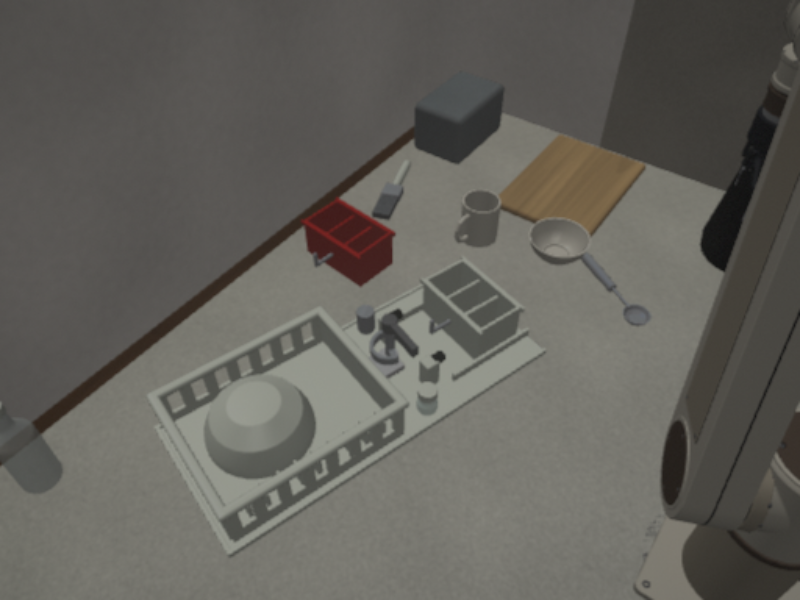

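Candidates for the caddy (512 px top picture) are the white box at (302,211) and the red look-alike at (310,117). I choose the white one on the rails. First I compute rough poses.

Run:
```python
from h import *
p=camera('top');s=.64
for n,u,v,z in [('lever root',381,292,.137),('lever tip',369,329,.137),('caddy far R rim',516,292,.09),('caddy near R',487,372,.09),('caddy near L',440,362,.09),('caddy far L',466,288,.09),('pin',431,317,.07),('tray R far',522,284,.01),('tray R near',483,408,.01),('basket L far',231,178,.1),('basket R far',377,226,.1),('basket R near',336,349,.1),('basket L near',180,295,.1)]:
    print(n,ray(p,(u*s,v*s),z).round(3))
cv2.imwrite('pics/crop1.png',cv2.resize(p['image'][140:270,200:350,::-1],(750,650)[:2] if 0 else (690,598),interpolation=cv2.INTER_CUBIC))
w=camera('wrist');print((-w['view'][:3,:3].T@w['view'][:3,3]).round(3),w['view'][:3,:3].round(2),w['K'][0,0])
```

```text
lever root [ 0.57  -0.01   0.137]
lever tip [0.505 0.008 0.137]
caddy far R rim [ 0.584 -0.251  0.09 ]
caddy near R [ 0.44  -0.199  0.09 ]
caddy near L [ 0.455 -0.116  0.09 ]
caddy far L [ 0.59  -0.161  0.09 ]
pin [ 0.538 -0.099  0.07 ]
tray R far [ 0.615 -0.276  0.01 ]
tray R near [ 0.376 -0.201  0.01 ]
basket L far [0.788 0.281 0.1  ]
basket R far [0.7   0.004 0.1  ]
basket R near [0.472 0.068 0.1  ]
basket L near [0.563 0.356 0.1  ]
[ 0.258 -0.434  0.373] [[ 0.39 -0.92  0.  ]
 [-0.89 -0.38  0.26]
 [-0.24 -0.1  -0.96]] 333.2765548702396
```

View pics/crop1.png

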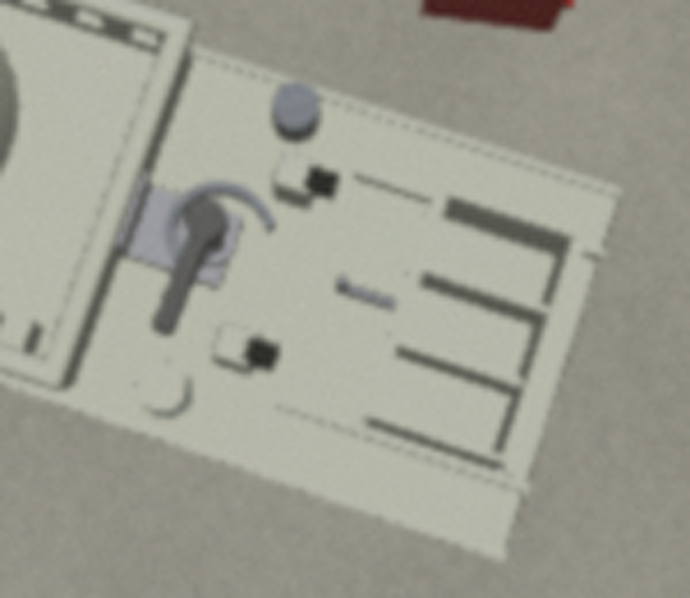

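The crop shows the white caddy at right, its pin at crop (345,287), the lever from (205,215) to (165,325), bumpers at (297,180) and (235,345), the shaker at (296,107) and the jar at (166,390). The white caddy is the right one. Next I move the wrist camera over it.

>>> drive_tool --increments '[[[39,41,10],[0,0,6.2],1],[[39,41,10],[0,0,6.2],1],[[39,41,10],[0,0,6.2],1],[[39,41,10],[0,0,6.2],1],[[39,41,10],[0,0,6.2],1],[[39,41,10],[0,0,6.2],1],[[39,41,5],[0,0,6.2],1],[[39,41,5],[0,0,6.2],1]]'

```text
clock: 1.87
eef_pos: [0.4245, -0.2197, 0.2829]
tool_rot: [0.804, 0.595, 0.0, 0.001]
ft_force: [-0.1, -1.0, 0.1]
grip_width: 0.0853
grasp_force: 0.0
```

>>> drive_tool --increments '[[[0,0,0],[0,0,0],1],[[0,0,0],[0,0,0],1],[[0,0,0],[0,0,0],1]]'

```text
clock: 2.12
eef_pos: [0.4231, -0.2212, 0.2819]
tool_rot: [0.805, 0.593, -0.0, -0.0]
ft_force: [-0.2, 0.2, 0.3]
grip_width: 0.0856
grasp_force: 0.0
```

Run:
```python
from h import *
o=get_obs();print({k:np.round(v,4) for k,v in o.items()})
w=camera('wrist');print((-w['view'][:3,:3].T@w['view'][:3,3]).round(3))
np.savez('w1.npz',**w)
cv2.imwrite('pics/w1.png',cv2.resize(w['image'][:,:,::-1],(800,600),interpolation=cv2.INTER_CUBIC))
```

```text
{'clock': np.float64(2.1167), 'joint_pos': array([-4.8130e-01,  1.7970e-01,  5.9000e-02,  1.4507e+00, -5.0000e-04,
        1.3907e+00]), 'joint_vel': array([-0.039 , -0.0047, -0.0083,  0.0009,  0.0018, -0.0018]), 'tau': array([ 9.95700e-01, -3.46577e+01,  2.59620e+01, -3.60000e-02,
        5.53000e-02, -1.00000e-03]), 'eef_pos': array([ 0.4231, -0.2212,  0.2819]), 'tool_rot': array([ 8.052e-01,  5.930e-01, -4.000e-04, -2.000e-04]), 'ft_force': array([-0.245 ,  0.2258,  0.2588]), 'ft_torque': array([ 0.0342, -0.0054, -0.0364]), 'grasp_force': np.float64(0.0), 'grip_width': np.float64(0.0856)}
[ 0.443 -0.158  0.423]
```

View pics/w1.png

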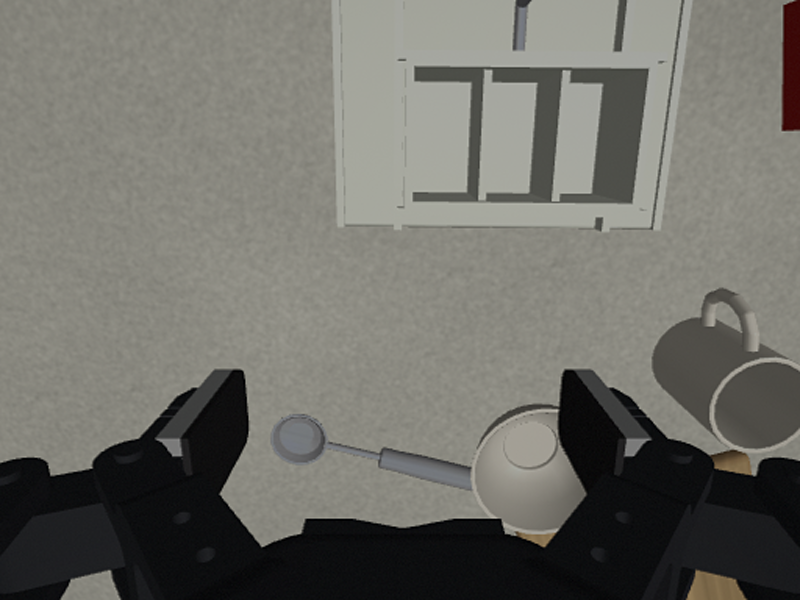

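The wrist view shows the caddy interior between columns 410 and 645, rows 65-205 (800 px frame), with the mug, bowl and spoon below. The latch is out of frame, so I move further.

>>> drive_tool --increments '[[[20,30,5],[0,0,0],1],[[20,30,5],[0,0,0],1],[[20,30,5],[0,0,0],1],[[20,30,5],[0,0,0],1],[[0,20,0],[0,0,0],1],[[0,0,0],[0,0,0],1],[[0,0,0],[0,0,0],1],[[0,0,0],[0,0,0],1]]'

```text
clock: 2.83
eef_pos: [0.5026, -0.083, 0.302]
tool_rot: [0.806, 0.592, -0.0, 0.0]
ft_force: [-0.5, 0.5, -0.3]
grip_width: 0.0855
grasp_force: 0.0
```

Run:
```python
from h import *
w=camera('wrist');print((-w['view'][:3,:3].T@w['view'][:3,3]).round(3))
np.savez('w2.npz',**w)
for q in('latch','lever','caddy','pin','jar','shaker'):
    for s in silhouettes(q,w)[:2]: print(q,round(s['conf'],2),[int(v) for v in s['bbox']])
cv2.imwrite('pics/w2.png',cv2.resize(w['image'][:,:,::-1],(800,600),interpolation=cv2.INTER_CUBIC))
```

```text
[ 0.522 -0.02   0.444]
latch 0.85 [228, 14, 333, 108]
latch 0.58 [171, 0, 433, 254]
lever 0.64 [226, 43, 331, 106]
caddy 0.88 [222, 145, 370, 269]
caddy 0.64 [440, 126, 512, 222]
pin 0.9 [222, 147, 370, 269]
pin 0.82 [438, 122, 512, 223]
jar 0.73 [193, 57, 228, 89]
shaker 0.66 [359, 76, 401, 105]
```

View pics/w2.png

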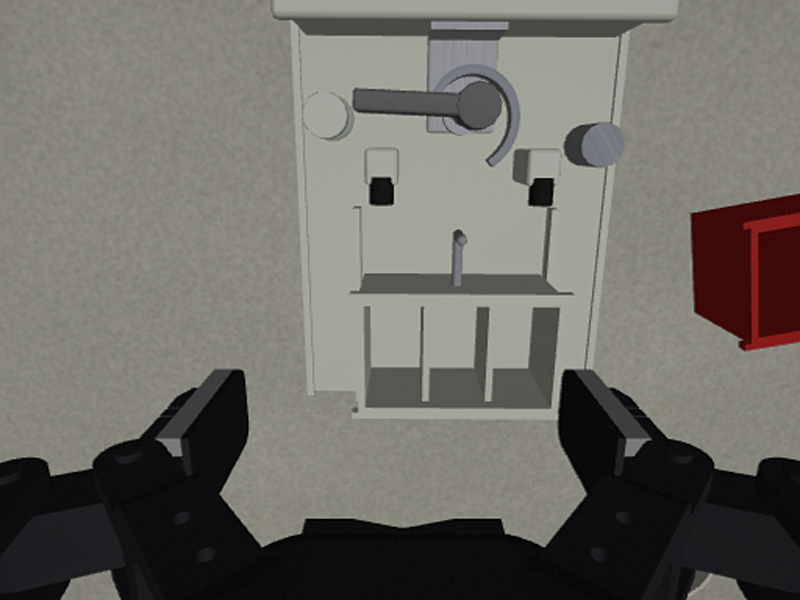

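This view shows the lever hub at (479,105), lever tip (354,99), pin (460,238), caddy rim near edge row 414 and far edge row 293, jar (326,116) and shaker (600,145). I turn these into positions and cross-check heights with the top picture.

Run:
```python
from h import *
from scipy.optimize import least_squares
w=np.load('w2.npz');s=.64
pts={}
for n,u,v,z in [('hub',479,105,.137),('tip',354,99,.137),('pin',460,238,.078),('nearL',353,413,.09),('nearR',558,415,.09),('farL',350,293,.09),('farR',573,293,.09),('railL end',358,207,.026),('railR end',553,208,.026),('trayL far',297,190,.01),('trayL near',312,394,.01),('bumpL',381,192,.06),('bumpR',541,192,.06)]:
    pts[n]=ray(w,(u*s,v*s),z); print(n,pts[n].round(4))
p=camera('top'); cs=690/150
T={'hub':(200+205/cs,140+213/cs),'pin':(200+345/cs,140+285/cs),'farRrim':(200+570/cs,140+240/cs)}
def tri(a,b):
    f=lambda X:np.r_[proj(w,X)[0]-a,proj(p,X)[0]-b]
    r=least_squares(f,[.5,-.1,.1]);return r.x.round(4),r.fun.round(1)
print(tri(np.array([479,105])*s,T['hub']),tri(np.array([460,238])*s,T['pin']))
for n in('hub','pin'):print(n,'top',ray(p,T[n],.137 if n=='hub' else .078).round(4))
print(p['view'][:3,:3].round(3))
```

```text
hub [ 0.5694 -0.011   0.137 ]
tip [0.5041 0.0128 0.137 ]
pin [ 0.5422 -0.0913  0.078 ]
nearL [ 0.4285 -0.1929  0.09  ]
nearR [ 0.5754 -0.2407  0.09  ]
farL [ 0.4569 -0.1034  0.09  ]
farR [ 0.6069 -0.1505  0.09  ]
railL end [ 0.4743 -0.0531  0.026 ]
railR end [ 0.6223 -0.1005  0.026 ]
trayL far [ 0.4291 -0.0263  0.01  ]
trayL near [ 0.3777 -0.2026  0.01  ]
bumpL [ 0.4976 -0.0452  0.06  ]
bumpR [ 0.6085 -0.08    0.06  ]
(array([ 0.5682, -0.0114,  0.1464]), array([ 0.3,  0.1, -0.5,  0.7])) (array([ 0.5438, -0.0972,  0.0478]), array([-0. , -0. ,  0. , -0.1]))
hub top [ 0.5718 -0.0121  0.137 ]
pin top [ 0.5393 -0.0965  0.078 ]
[[ 0.027 -0.999 -0.022]
 [-0.983 -0.023 -0.182]
 [ 0.182  0.026 -0.983]]
```

Yaw is about -17.5° and the cam axis is about (0.569,-0.011). The pin is 85 mm from it and the bumper spacing of 116 mm agrees with the text. The caddy's -y face is at about (0.504,-0.216). I move behind the caddy with open fingers for two-point contact.

>>> drive_tool --increments '[[[-1,-28,-10],[0,0,0],1],[[-1,-28,-10],[0,0,0],1],[[-1,-28,-10],[0,0,0],1],[[-1,-28,-10],[0,0,0],1],[[-1,-28,-10],[0,0,0],1],[[-2,-22,-10],[0,0,0],1],[[0,0,0],[0,0,0],1],[[0,0,0],[0,0,0],1]]'

```text
clock: 3.9
eef_pos: [0.4956, -0.2441, 0.2411]
tool_rot: [0.806, 0.592, -0.0, -0.001]
ft_force: [0.4, 0.5, 0.6]
grip_width: 0.0855
grasp_force: 0.0
```

>>> drive_tool --increments '[[[0,0,-33],[0,0,0],1],[[0,0,-33],[0,0,0],1],[[0,0,-33],[0,0,0],1],[[0,0,0],[0,0,0],1],[[0,0,0],[0,0,0],1]]'

```text
clock: 4.32
eef_pos: [0.4954, -0.2417, 0.1425]
tool_rot: [0.805, 0.594, -0.001, -0.002]
ft_force: [0.6, -0.2, 0.1]
grip_width: 0.0855
grasp_force: 0.0
```

>>> drive_tool --increments '[[[-1,-4,-30],[0,0,0],1],[[0,0,-30],[0,0,0],1],[[0,0,-30],[0,0,0],1],[[0,0,-15],[0,0,0],1],[[0,0,0],[0,0,0],1],[[0,0,0],[0,0,0],1],[[0,0,0],[0,0,0],1]]'

```text
clock: 4.9
eef_pos: [0.4979, -0.2482, 0.0413]
tool_rot: [0.805, 0.593, 0.001, 0.002]
ft_force: [0.2, -0.3, 0.0]
grip_width: 0.0852
grasp_force: 0.0
```

>>> drive_tool --increments '[[[0.9,2.86,0],[0,0,0],1],[[0.9,2.86,0],[0,0,0],1],[[0.9,2.86,0],[0,0,0],1],[[0.9,2.86,0],[0,0,0],1],[[0.9,2.86,0],[0,0,0],1],[[0.9,2.86,0],[0,0,0],1],[[0.9,2.86,0],[0,0,0],1],[[0.9,2.86,0],[0,0,0],1]]'

```text
clock: 5.57
eef_pos: [0.5026, -0.2246, 0.0382]
tool_rot: [0.805, 0.593, -0.0, 0.0]
ft_force: [-1.1, -1.9, 0.9]
grip_width: 0.0852
grasp_force: 1.0
```

>>> drive_tool --increments '[[[0.9,2.86,0],[0,0,0],1],[[0.9,2.86,0],[0,0,0],1],[[0.9,2.86,0],[0,0,0],1],[[0.9,2.86,0],[0,0,0],1],[[0.9,2.86,0],[0,0,0],1],[[0.9,2.86,0],[0,0,0],1],[[0.9,2.86,0],[0,0,0],1],[[0.9,2.86,0],[0,0,0],1]]'

```text
clock: 6.23
eef_pos: [0.5099, -0.2013, 0.0382]
tool_rot: [0.805, 0.593, 0.0, 0.0]
ft_force: [-0.5, -2.1, 1.1]
grip_width: 0.0856
grasp_force: 1.2
```

>>> drive_tool --increments '[[[0.9,2.86,0],[0,0,0],1],[[0.9,2.86,0],[0,0,0],1],[[0.9,2.86,0],[0,0,0],1],[[0.9,2.86,0],[0,0,0],1]]'

```text
clock: 6.57
eef_pos: [0.5134, -0.1898, 0.0382]
tool_rot: [0.805, 0.593, 0.0, 0.0]
ft_force: [-0.8, -2.8, 2.0]
grip_width: 0.0851
grasp_force: 1.2
```

Contact is made and it slides at about 2.5 N. I go on, with smaller steps near the bumpers.

>>> drive_tool --increments '[[[0.75,2.4,0],[0,0,0],1],[[0.75,2.4,0],[0,0,0],1],[[0.75,2.4,0],[0,0,0],1],[[0.75,2.4,0],[0,0,0],1],[[0.75,2.4,0],[0,0,0],1],[[0.45,1.4,0],[0,0,0],1]]'

```text
clock: 7.07
eef_pos: [0.5176, -0.1764, 0.0382]
tool_rot: [0.805, 0.593, 0.0, 0.0]
ft_force: [-0.8, -2.6, 2.1]
grip_width: 0.0853
grasp_force: 1.3
```

>>> drive_tool --increments '[[[0.3,0.95,0],[0,0,0],1],[[0.3,0.95,0],[0,0,0],1],[[0.3,0.95,0],[0,0,0],1]]'

```text
clock: 7.32
eef_pos: [0.5184, -0.1738, 0.0382]
tool_rot: [0.805, 0.593, -0.0, 0.0]
ft_force: [-1.0, -2.0, 1.5]
grip_width: 0.0856
grasp_force: 1.4
```

>>> drive_tool --increments '[[[0.25,0.8,0],[0,0,0],1],[[0.25,0.8,0],[0,0,0],1],[[0.25,0.8,0],[0,0,0],1]]'

```text
clock: 7.57
eef_pos: [0.5192, -0.1714, 0.0382]
tool_rot: [0.805, 0.593, -0.0, 0.0]
ft_force: [-0.1, -2.9, 2.5]
grip_width: 0.0851
grasp_force: 1.4
```

>>> drive_tool --increments '[[[0.25,0.8,0],[0,0,0],1],[[0.2,0.6,0],[0,0,0],1],[[0.2,0.6,0],[0,0,0],1]]'

```text
clock: 7.82
eef_pos: [0.5199, -0.1694, 0.0382]
tool_rot: [0.805, 0.593, -0.0, 0.0]
ft_force: [-1.2, -3.3, 2.0]
grip_width: 0.0855
grasp_force: 1.5
```

>>> drive_tool --increments '[[[0.2,0.6,0],[0,0,0],1],[[0.2,0.6,0],[0,0,0],1],[[0.2,0.6,0],[0,0,0],1]]'

```text
clock: 8.07
eef_pos: [0.5205, -0.1676, 0.0382]
tool_rot: [0.805, 0.593, 0.0, 0.0]
ft_force: [0.2, -2.2, 2.4]
grip_width: 0.0856
grasp_force: 1.5
```

>>> drive_tool --increments '[[[0.2,0.6,0],[0,0,0],1],[[0.2,0.6,0],[0,0,0],1],[[0.2,0.6,0],[0,0,0],1]]'

```text
clock: 8.32
eef_pos: [0.5205, -0.167, 0.0382]
tool_rot: [0.806, 0.592, -0.001, 0.001]
ft_force: [-3.9, -7.8, 3.1]
grip_width: 0.0858
grasp_force: 4.0
```

The bumper is felt: force is up to about 9 N. I hold and look.

>>> drive_tool --increments '[[[0.15,0.5,0],[0,0,0],1],[[0,0,0],[0,0,0],1],[[0,0,0],[0,0,0],1],[[0,0,0],[0,0,0],1]]'

```text
clock: 8.65
eef_pos: [0.5205, -0.1669, 0.0382]
tool_rot: [0.806, 0.592, -0.001, 0.001]
ft_force: [-3.7, -8.1, 3.7]
grip_width: 0.0855
grasp_force: 3.8
```

Run:
```python
from h import *
w=camera('wrist');p=camera('top');print(get_obs()['ft_force'],get_obs()['eef_pos'])
a=cv2.resize(w['image'][0:230,150:420,::-1],(470,400),interpolation=cv2.INTER_CUBIC)
b=cv2.resize(p['image'][150:240,210:300,::-1],(330,400)[:2],interpolation=cv2.INTER_CUBIC)
cv2.imwrite('pics/c3.png',np.hstack([a,b]))
```

```text
[-3.3158987  -6.8289793   3.62178193] [ 0.52044482 -0.16685223  0.03820396]
```

View pics/c3.png

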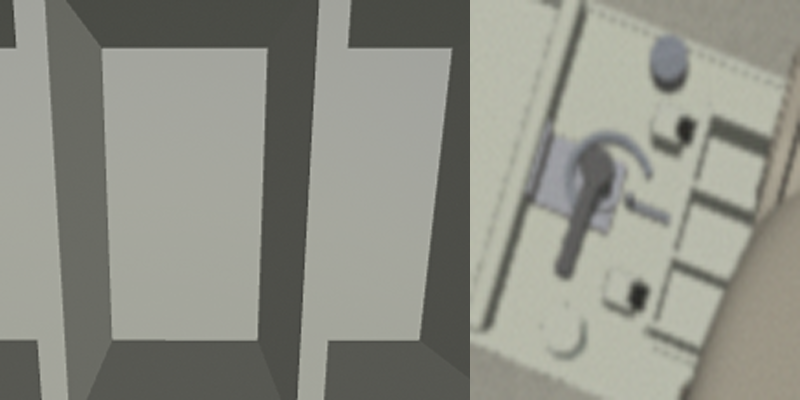

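The right half of the crop shows the pin at (628,203), inside the open hook mouth below the hub at (597,163), with the bumpers at the caddy face. I check this numerically.

Run:
```python
from h import *
p=camera('top')
pin=ray(p,(210+158/3.667,150+203/4.444),.078);hub=ray(p,(210+127/3.667,150+163/4.444),.137)
print(pin,hub,np.linalg.norm((pin-hub)[:2]))
a=np.deg2rad(-17.5);ex=np.array([np.cos(a),np.sin(a)]);ey=np.array([-np.sin(a),np.cos(a)])
for c in(hub[:2],np.array([.5694,-.011])): d=pin[:2]-c;print(d@ex,d@ey)
```

```text
[ 0.55589055 -0.03364074  0.078     ] [ 0.57077283 -0.01234835  0.137     ] 0.02597783662685253
-0.007790729865292422 -0.024782100879011074
-0.006075986630842577 -0.025655225017071452
```

The pin is about 25 mm from the axis, inside the open hook, so step 1 is fine. I back off and rise, then shut the fingers and turn the tool on the way to the lever.

>>> drive_tool --increments '[[[-2,-6,0],[0,0,0],1],[[-2,-6,0],[0,0,0],1],[[-2,-6,0],[0,0,0],1],[[0,0,30],[0,0,0],1],[[0,0,30],[0,0,0],1],[[0,0,30],[0,0,0],1],[[0,0,30],[0,0,0],1],[[0,0,25],[0,0,0],1]]'

```text
clock: 9.47
eef_pos: [0.5154, -0.1833, 0.1852]
tool_rot: [0.805, 0.593, 0.001, 0.0]
ft_force: [0.3, -0.4, -1.0]
grip_width: 0.0855
grasp_force: 0.0
```

>>> drive_tool --increments '[[[0,10,0],[0,0,7.1],0],[[0,10,0],[0,0,7.1],0],[[0,10,0],[0,0,7.1],0],[[0,10,0],[0,0,7.1],0],[[0,10,0],[0,0,7.1],0],[[0,10,0],[0,0,7.1],0],[[0,10,0],[0,0,7.1],0],[[0,10,0],[0,0,7.1],0]]'

```text
clock: 10.13
eef_pos: [0.515, -0.1027, 0.1828]
tool_rot: [0.423, 0.906, 0.0, -0.0]
ft_force: [0.6, 0.3, 0.2]
grip_width: 0.0002
grasp_force: 0.0
```

>>> drive_tool --increments '[[[0,10,0],[0,0,7.1],0],[[0,10,0],[0,0,7.1],0],[[0,10,0],[0,0,7.1],0],[[0,10,0],[0,0,7.1],0],[[0,10,0],[0,0,7.1],0],[[0,10,0],[0,0,7.1],0],[[0,10,0],[0,0,7.1],0],[[0,0,0],[0,0,7.1],0]]'

```text
clock: 10.8
eef_pos: [0.5149, -0.0316, 0.1828]
tool_rot: [-0.059, 0.998, 0.001, -0.0]
ft_force: [0.2, -0.4, 0.4]
grip_width: -0.0
grasp_force: 0.0
```

>>> drive_tool --increments '[[[0,0,0],[0,0,7.1],0],[[0,0,0],[0,0,7.1],0],[[0,0,0],[0,0,7.1],0],[[0,0,0],[0,0,7.1],0],[[0,0,0],[0,0,7.1],0],[[0,0,0],[0,0,7.1],0],[[0,0,0],[0,0,7.1],0],[[0,0,0],[0,0,7.1],0]]'

```text
clock: 11.47
eef_pos: [0.515, -0.0332, 0.1828]
tool_rot: [-0.526, 0.85, 0.001, 0.0]
ft_force: [-0.1, -0.2, -0.9]
grip_width: -0.0
grasp_force: 0.0
```

```bash
cat >> h.py <<'E'
H=np.array([.5694,-.0110])
def st():
    o=get_obs();q=o['tool_rot'];x=np.degrees(2*np.arctan2(q[1],q[0]))%360
    d=o['eef_pos'][:2]-H
    print('t',o['clock'].round(2),'tcp',o['eef_pos'].round(4),'toolx',x.round(1),'q6',o['joint_pos'][5].round(3),'r',np.hypot(*d).round(4),'ang',(np.degrees(np.arctan2(d[1],d[0]))%360).round(1),'F',o['ft_force'].round(1),'gw',o['grip_width'].round(4))
    return o
E
python3 -c "
from h import *
st()"
```

```text
Traceback (most recent call last):
  File "h.py", line 12, in st
    print('t',o['clock'].round(2),'tcp',o['eef_pos'].round(4),'toolx',x.round(1),'q6',o['joint_pos'][5].round(3),'r',np.hypot(*d).round(4),'ang',(np.degrees(np.arctan2(d[1],d[0]))%360).round(1),'F',o['ft_force'].round(1),'gw',o['grip_width'].round(4))
              ^^^^^^^^^^^^^^^^
AttributeError: 'float' object has no attribute 'round'
```

>>> drive_tool --increments '[[[-3,0,-33],[0,0,6.5],0],[[-3,3,-33],[0,0,0],0],[[0,3,0],[0,0,0],0],[[0,3,0],[0,0,0],0],[[0,0,0],[0,0,0],0]]'

```text
clock: 11.88
eef_pos: [0.5101, -0.0238, 0.1184]
tool_rot: [-0.571, 0.821, -0.0, 0.001]
ft_force: [-0.3, -0.6, 0.2]
grip_width: 0.0003
grasp_force: 0.0
```

```bash
sed -i "s/o\['clock'\].round(2)/round(o['clock'],2)/" h.py; sed -i "s/o\['grip_width'\].round(4)/round(float(o['grip_width']),4)/" h.py
python3 - <<'E'
from h import *
st()
p=camera('top')
for s in silhouettes('lever',p)[:1]:
    ys,xs=np.nonzero(s['region']);print(s['conf'],s['bbox'])
E
```

```text
t 11.88 tcp [ 0.5101 -0.0238  0.1184] toolx 249.7 q6 -1.263 r 0.0606 ang 192.2 F [-0.3 -0.6  0.2] gw 0.0003
```

I compute the increments for the arc: the TCP is kept 50 mm along the lever and 17 mm behind it.

```bash
cat >> h.py <<'E'
def P(t,r=.05,n=.017):
    t=np.radians(t);return H+r*np.array([np.cos(t),np.sin(t)])+n*np.array([-np.sin(t),np.cos(t)])
def lev(o):  # lever angle if in contact, tangential (resisting) and radial force
    d=o['eef_pos'][:2]-H; r=np.hypot(*d); t=np.degrees(np.arctan2(d[1],d[0])-np.arcsin(.017/r))%360
    f=o['ft_force'][:2];a=np.radians(t);print('lever',t.round(1),'along',(np.sqrt(r*r-.017**2)*1e3).round(1),'Ftan',(f@[-np.sin(a),np.cos(a)]).round(2),'Frad',(f@[np.cos(a),np.sin(a)]).round(2))
def table(a,b,step):
    for t in np.arange(a,b,-step): print(t,((P(t-step)-P(t))*1e3).round(1))
E
python3 - <<'E'
from h import *
o=st();print('to start',((P(162)-o['eef_pos'][:2])*1e3).round(1))
table(162,-40,6)
E
```

```text
t 11.98 tcp [ 0.5112 -0.0242  0.1193] toolx 249.7 q6 -1.263 r 0.0597 ang 192.8 F [-0.3 -0.2  0. ] gw 0.0001
to start [ 5.4 12.5]
162 [0.2 5.5]
156 [0.8 5.5]
150 [1.4 5.4]
144 [1.9 5.2]
138 [2.4 5. ]
132 [2.9 4.7]
126 [3.4 4.3]
120 [3.9 4. ]
114 [4.2 3.5]
108 [4.6 3.1]
102 [4.9 2.6]
96 [5.1 2.1]
90 [5.3 1.5]
84 [5.4 0.9]
78 [5.5 0.4]
72 [ 5.5 -0.2]
66 [ 5.5 -0.8]
60 [ 5.4 -1.4]
54 [ 5.2 -1.9]
48 [ 5.  -2.4]
42 [ 4.7 -2.9]
36 [ 4.3 -3.4]
30 [ 4.  -3.9]
24 [ 3.5 -4.2]
18 [ 3.1 -4.6]
12 [ 2.6 -4.9]
6 [ 2.1 -5.1]
0 [ 1.5 -5.3]
-6 [ 0.9 -5.4]
-12 [ 0.4 -5.5]
-18 [-0.2 -5.5]
-24 [-0.8 -5.5]
-30 [-1.4 -5.4]
-36 [-1.9 -5.2]
```

>>> drive_tool --increments '[[[1.8,4.2,-3],[0,0,0],0],[[1.8,4.2,-2],[0,0,0],0],[[1.8,4.1,-1],[0,0,0],0],[[0.2,5.5,0],[0,0,-6],0],[[0.8,5.5,0],[0,0,-6],0],[[1.4,5.4,0],[0,0,-6],0]]'

```text
clock: 12.48
eef_pos: [0.5172, 0.0049, 0.1113]
tool_rot: [-0.433, 0.901, -0.0, -0.0]
ft_force: [-0.5, -1.5, 0.2]
grip_width: 0.0002
grasp_force: 0.5
```

Run:
```python
from h import *
lev(st())
```

```text
t 12.48 tcp [0.5172 0.0049 0.1113] toolx 231.3 q6 -0.886 r 0.0546 ang 163.1 F [-0.5 -1.5  0.2] gw 0.0002
lever 145.0 along 51.9 Ftan 1.53 Frad -0.47
```

>>> drive_tool --increments '[[[1.9,5.2,0],[0,0,-6],0],[[2.4,5.0,0],[0,0,-6],0],[[2.9,4.7,0],[0,0,-6],0],[[3.4,4.3,0],[0,0,-6],0],[[3.9,4.0,0],[0,0,-6],0],[[4.2,3.5,0],[0,0,-6],0],[[4.6,3.1,0],[0,0,-6],0],[[4.9,2.6,0],[0,0,-6],0]]'

```text
clock: 13.15
eef_pos: [0.5448, 0.0379, 0.111]
tool_rot: [-0.03, 1.0, 0.0, -0.001]
ft_force: [-1.6, 0.9, 0.4]
grip_width: 0.0002
grasp_force: 0.6
```

Run:
```python
from h import *
o=st();lev(o);print(((P(96)-o['eef_pos'][:2])*1e3).round(1))
```

```text
t 13.15 tcp [0.5448 0.0379 0.111 ] toolx 183.4 q6 0.01 r 0.0547 ang 116.7 F [-1.6  0.9  0.4] gw 0.0002
lever 98.6 along 52.0 Ftan 1.47 Frad 1.1
[ 2.4 -1. ]
```

Run:
```python
from h import *
table(96,-40,3)
```

```text
96 [2.5 1.1]
93 [2.6 1. ]
90 [2.6 0.8]
87 [2.7 0.7]
84 [2.7 0.5]
81 [2.7 0.4]
78 [2.8 0.3]
75 [2.8 0.1]
72 [ 2.8 -0. ]
69 [ 2.8 -0.2]
66 [ 2.7 -0.3]
63 [ 2.7 -0.5]
60 [ 2.7 -0.6]
57 [ 2.7 -0.7]
54 [ 2.6 -0.9]
51 [ 2.6 -1. ]
48 [ 2.5 -1.2]
45 [ 2.4 -1.3]
42 [ 2.4 -1.4]
39 [ 2.3 -1.5]
36 [ 2.2 -1.7]
33 [ 2.1 -1.8]
30 [ 2.  -1.9]
27 [ 1.9 -2. ]
24 [ 1.8 -2.1]
21 [ 1.7 -2.2]
18 [ 1.6 -2.3]
15 [ 1.5 -2.3]
12 [ 1.4 -2.4]
9 [ 1.2 -2.5]
6 [ 1.1 -2.5]
3 [ 1.  -2.6]
0 [ 0.8 -2.6]
-3 [ 0.7 -2.7]
-6 [ 0.5 -2.7]
-9 [ 0.4 -2.7]
-12 [ 0.3 -2.8]
-15 [ 0.1 -2.8]
-18 [-0.  -2.8]
-21 [-0.2 -2.8]
-24 [-0.3 -2.7]
-27 [-0.5 -2.7]
-30 [-0.6 -2.7]
-33 [-0.7 -2.7]
-36 [-0.9 -2.6]
-39 [-1.  -2.6]
```

>>> drive_tool --increments '[[[2.6,0.9,0],[0,0,-3],0],[[2.6,0.8,0],[0,0,-3],0],[[2.7,0.7,0],[0,0,-3],0],[[2.7,0.5,0],[0,0,-3],0]]'

```text
clock: 13.48
eef_pos: [0.5556, 0.0408, 0.111]
tool_rot: [0.074, 0.997, 0.0, -0.001]
ft_force: [-1.2, 1.4, 0.0]
grip_width: 0.0
grasp_force: 0.6
```

>>> drive_tool --increments '[[[2.7,0.4,0],[0,0,-3],0],[[2.7,0.3,0],[0,0,-3],0],[[2.8,0.2,0],[0,0,-3],0],[[2.8,0.1,0],[0,0,-3],0]]'

```text
clock: 13.82
eef_pos: [0.5666, 0.0418, 0.111]
tool_rot: [0.178, 0.984, 0.0, -0.001]
ft_force: [-1.3, 2.0, -0.5]
grip_width: 0.0006
grasp_force: 0.6
```

Run:
```python
from h import *
o=st();lev(o);print(((P(72)-o['eef_pos'][:2])*1e3).round(1))
```

```text
t 13.82 tcp [0.5666 0.0418 0.111 ] toolx 159.5 q6 0.43 r 0.0529 ang 93.0 F [-1.3  2.  -0.5] gw 0.0006
lever 74.3 along 50.1 Ftan 1.76 Frad 1.55
[ 2.1 -0. ]
```

>>> drive_tool --increments '[[[2.8,0,0],[0,0,-3],0],[[2.8,-0.2,0],[0,0,-3],0],[[2.7,-0.3,0],[0,0,-3],0],[[2.7,-0.5,0],[0,0,-3],0]]'

```text
clock: 14.15
eef_pos: [0.5778, 0.0409, 0.1111]
tool_rot: [0.28, 0.96, 0.0, -0.0]
ft_force: [-0.4, 0.6, -0.5]
grip_width: -0.0
grasp_force: 0.6
```

Run:
```python
from h import *
o=st();lev(o);print(((P(60)-o['eef_pos'][:2])*1e3).round(1))
```

```text
t 14.15 tcp [0.5778 0.0409 0.1111] toolx 147.5 q6 0.637 r 0.0526 ang 80.8 F [-0.4  0.6 -0.5] gw -0.0
lever 62.0 along 49.8 Ftan 0.63 Frad 0.37
[ 1.9 -0.1]
```

>>> drive_tool --increments '[[[2.7,-0.6,0],[0,0,-3],0],[[2.7,-0.7,0],[0,0,-3],0],[[2.6,-0.9,0],[0,0,-3],0],[[2.6,-1.0,0],[0,0,-3],0]]'

```text
clock: 14.48
eef_pos: [0.5885, 0.0378, 0.1111]
tool_rot: [0.378, 0.926, 0.0, -0.0]
ft_force: [-0.0, 1.1, 0.5]
grip_width: 0.0003
grasp_force: 0.6
```

Run:
```python
from h import *
o=st();lev(o);print(((P(48)-o['eef_pos'][:2])*1e3).round(1))
```

```text
t 14.48 tcp [0.5885 0.0378 0.1111] toolx 135.5 q6 0.839 r 0.0524 ang 68.6 F [-0.   1.1  0.5] gw 0.0003
lever 49.7 along 49.6 Ftan 0.71 Frad 0.83
[ 1.7 -0.2]
```

>>> drive_tool --increments '[[[2.5,-1.2,0],[0,0,-3],0],[[2.4,-1.3,0],[0,0,-3],0],[[2.4,-1.4,0],[0,0,-3],0]]'

```text
clock: 14.73
eef_pos: [0.596, 0.0339, 0.1111]
tool_rot: [0.45, 0.893, 0.001, -0.0]
ft_force: [1.1, 0.6, 0.1]
grip_width: -0.0
grasp_force: 0.6
```

Run:
```python
from h import *
o=st();lev(o);print(((P(39)-o['eef_pos'][:2])*1e3).round(1))
```

```text
t 14.73 tcp [0.596  0.0339 0.1111] toolx 126.5 q6 0.989 r 0.0521 ang 59.4 F [1.1 0.6 0.1] gw -0.0
lever 40.4 along 49.3 Ftan -0.26 Frad 1.25
[ 1.6 -0.2]
```

>>> drive_tool --increments '[[[2.3,-1.5,0],[0,0,-3],0],[[2.2,-1.7,0],[0,0,-3],0],[[2.1,-1.8,0],[0,0,-3],0]]'

```text
clock: 14.98
eef_pos: [0.6027, 0.0289, 0.1111]
tool_rot: [0.518, 0.855, 0.001, -0.0]
ft_force: [-0.7, 2.3, 0.4]
grip_width: -0.0003
grasp_force: 0.6
```

Run:
```python
from h import *
o=st();lev(o);print(((P(30)-o['eef_pos'][:2])*1e3).round(1))
p=camera('top')
cv2.imwrite('pics/c4.png',cv2.resize(p['image'][130:240,200:320,::-1],(600,550),interpolation=cv2.INTER_CUBIC))
```

```text
t 14.98 tcp [0.6027 0.0289 0.1111] toolx 117.5 q6 1.137 r 0.0519 ang 50.2 F [-0.7  2.3  0.4] gw -0.0003
lever 31.1 along 49.1 Ftan 2.32 Frad 0.53
[ 1.5 -0.2]
```

View pics/c4.png

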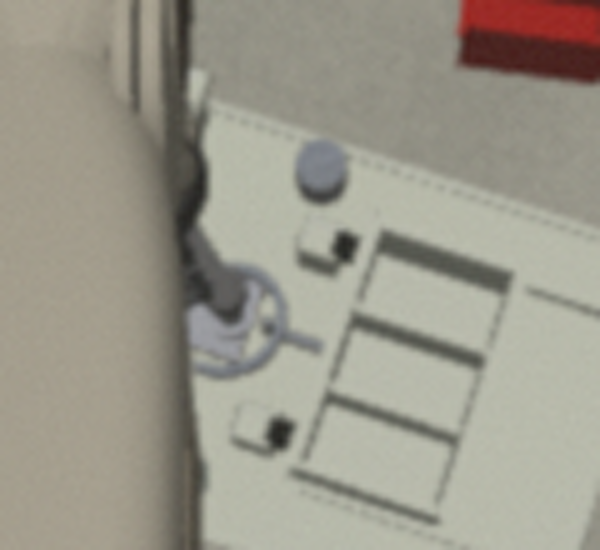

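The crop shows the hook wrapped behind the pin at (268,325), with the bolt neck running under it. Take-up is near, so I use small calls now.

>>> drive_tool --increments '[[[2.0,-1.9,0],[0,0,-3],0],[[1.9,-2.0,0],[0,0,-3],0]]'

```text
clock: 15.2
eef_pos: [0.6064, 0.0249, 0.1111]
tool_rot: [0.562, 0.827, 0.0, -0.0]
ft_force: [-0.5, 2.6, 0.4]
grip_width: 0.0
grasp_force: 0.6
```

Run:
```python
from h import *
o=st();lev(o);print(((P(24)-o['eef_pos'][:2])*1e3).round(1))
```

```text
t 15.2 tcp [0.6064 0.0249 0.1111] toolx 111.6 q6 1.234 r 0.0515 ang 44.1 F [-0.5  2.6  0.4] gw 0.0
lever 24.8 along 48.7 Ftan 2.61 Frad 0.64
[1.7 0. ]
```

>>> drive_tool --increments '[[[2.2,-2.0,0],[0,0,-3],0],[[2.1,-2.1,0],[0,0,-3],0]]'

```text
clock: 15.37
eef_pos: [0.6101, 0.0208, 0.1111]
tool_rot: [0.605, 0.797, 0.0, -0.001]
ft_force: [-0.8, 1.8, 1.0]
grip_width: -0.0003
grasp_force: 1.2
```

Run:
```python
from h import *
o=st();lev(o);print(((P(18)-o['eef_pos'][:2])*1e3).round(1))
```

```text
t 15.37 tcp [0.6101 0.0208 0.1111] toolx 105.6 q6 1.332 r 0.0516 ang 38.0 F [-0.8  1.8  1. ] gw -0.0003
lever 18.8 along 48.7 Ftan 1.96 Frad -0.22
[ 1.6 -0.2]
```

>>> drive_tool --increments '[[[1.9,-2.2,0],[0,0,-3],0],[[1.8,-2.3,0],[0,0,-3],0]]'

```text
clock: 15.53
eef_pos: [0.6133, 0.0166, 0.111]
tool_rot: [0.645, 0.764, -0.0, -0.001]
ft_force: [-2.3, 3.6, 1.3]
grip_width: 0.0
grasp_force: 1.8
```

Run:
```python
from h import *
o=st();lev(o);print(((P(12)-o['eef_pos'][:2])*1e3).round(1))
```

```text
t 15.53 tcp [0.6133 0.0166 0.111 ] toolx 99.6 q6 1.429 r 0.0518 ang 32.2 F [-2.3  3.6  1.3] gw 0.0
lever 13.0 along 48.9 Ftan 4.01 Frad -1.42
[ 1.5 -0.6]
```

It is firming up at about 4 N. I continue in 2° rows.

>>> drive_tool --increments '[[[1.0,-1.6,0],[0,0,-2],0],[[1.0,-1.6,0],[0,0,-2],0]]'

```text
clock: 15.7
eef_pos: [0.6149, 0.014, 0.1109]
tool_rot: [0.671, 0.741, 0.0, -0.002]
ft_force: [-4.0, 5.2, 2.2]
grip_width: 0.0001
grasp_force: 2.5
```

Run:
```python
from h import *
o=st();lev(o);print(((P(8)-o['eef_pos'][:2])*1e3).round(1))
```

```text
t 15.7 tcp [0.6149 0.014  0.1109] toolx 95.7 q6 1.493 r 0.0519 ang 28.7 F [-4.   5.2  2.2] gw 0.0001
lever 9.6 along 49.1 Ftan 5.75 Frad -3.07
[ 1.6 -1.2]
```

>>> drive_tool --increments '[[[0.5,-1.7,0],[0,0,-2],0],[[0.5,-1.7,0],[0,0,-2],0]]'

```text
clock: 15.87
eef_pos: [0.6164, 0.0113, 0.111]
tool_rot: [0.696, 0.718, 0.001, -0.002]
ft_force: [-2.1, 6.6, 0.3]
grip_width: -0.0002
grasp_force: 3.2
```

Run:
```python
from h import *
o=st();lev(o);print(((P(4)-o['eef_pos'][:2])*1e3).round(1))
```

```text
t 15.87 tcp [0.6164 0.0113 0.111 ] toolx 91.7 q6 1.557 r 0.052 ang 25.4 F [-2.1  6.6  0.3] gw -0.0002
lever 6.4 along 49.1 Ftan 6.77 Frad -1.4
[ 1.7 -1.9]
```

>>> drive_tool --increments '[[[0.5,-1.8,0],[0,0,-2],0],[[0.4,-1.8,0],[0,0,-2],0]]'

```text
clock: 16.03
eef_pos: [0.6177, 0.0085, 0.111]
tool_rot: [0.721, 0.693, 0.002, -0.002]
ft_force: [-0.7, 8.3, -0.2]
grip_width: -0.0
grasp_force: 4.1
```

Run:
```python
from h import *
o=st();lev(o)
```

```text
t 16.03 tcp [0.6177 0.0085 0.111 ] toolx 87.7 q6 1.621 r 0.052 ang 22.0 F [-0.7  8.3 -0.2] gw -0.0
lever 2.9 along 49.2 Ftan 8.28 Frad -0.25
```

The lever has firmed to about 8.5 N, which is right. I back off and lift clear.

>>> drive_tool --increments '[[[0,5,0],[0,0,0],0],[[0,6,0],[0,0,0],0],[[0,6,0],[0,0,0],0],[[0,0,30],[0,0,0],0],[[0,0,30],[0,0,0],0],[[0,0,30],[0,0,0],0],[[-15,0,30],[0,0,0],0],[[0,0,0],[0,0,0],0]]'

```text
clock: 16.7
eef_pos: [0.6049, 0.0226, 0.2388]
tool_rot: [0.721, 0.693, 0.004, 0.004]
ft_force: [0.8, 0.2, 0.7]
grip_width: 0.0001
grasp_force: 0.0
```

>>> drive_tool --increments '[[[-35,0,5],[0,0,0],0],[[-35,0,5],[0,0,0],0],[[-35,0,5],[0,0,0],0],[[-35,0,5],[0,0,0],0],[[-20,0,0],[0,0,0],0],[[0,0,0],[0,0,0],0],[[0,0,0],[0,0,0],0]]'

```text
clock: 17.28
eef_pos: [0.4427, 0.0223, 0.2519]
tool_rot: [0.721, 0.693, 0.001, 0.001]
ft_force: [0.2, -0.4, -0.6]
grip_width: 0.0004
grasp_force: 0.0
```

Run:
```python
from h import *
st();p=camera('top')
cv2.imwrite('pics/c5.png',cv2.resize(p['image'][130:250,190:320,::-1],(650,600),interpolation=cv2.INTER_CUBIC))
```

```text
t 17.28 tcp [0.4427 0.0223 0.2519] toolx 87.7 q6 1.662 r 0.131 ang 165.3 F [ 0.2 -0.4 -0.6] gw 0.0004
```

View pics/c5.png

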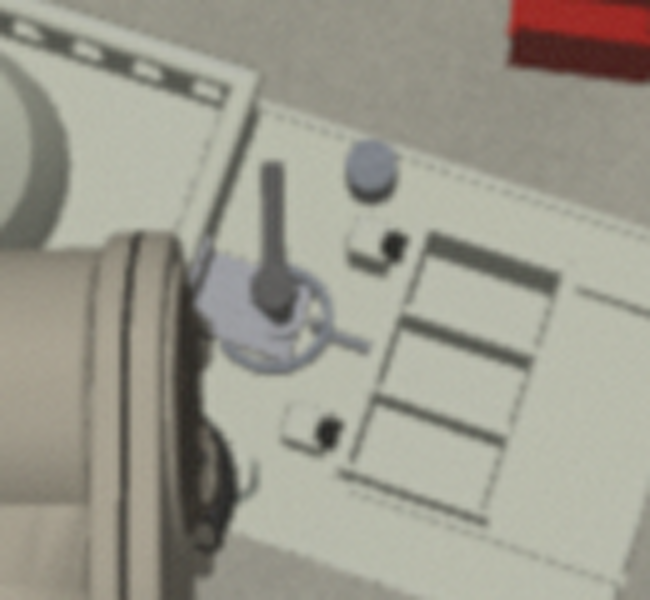

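The lever, from (275,285) to (272,165), points about rack +x. The hook encloses the pin at (315,320), the bystanders are in place and the robot is clear. I hand it in.

```bash
python3 -c "
from workcell import *
print(job_done())"
```

```text
the job is handed in; nothing more can be done
None
```

The caddy is up against the bumpers with its bolt held in the hook, the lever was swung until it firmed up at about 8.3 N, the arm is clear, and the job is handed in; no verdict was returned.

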